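# Open the twin glue pot with the unknown thread

## Task

Unscrew the bar-handled cap of the twin glue pots for a refill: one pot has a left-hand thread and nobody knows which, so try the cap one way and, if it will not go, the other, until it comes free. Then lift it straight off and finish while still holding it in the gripper, upright and steady, about 10 cm above its own pot so that drips fall back in. Leave the knobbed cap done up, and do not disturb the tools, lasts, tin and ring lying around.

Things in the scene. Friction and masses are not known exactly. Their poses are not given: they have to be found in the camera images.
- bar_cap: the cap to take off: black plastic screw cap, done up on either pot; 64 mm across, 28 mm high, plus an upright aluminium bar as grip across its top, 54 mm long (cap x), 14 mm thick (cap y), from 28 to 62 mm above the origin. Origin: centre of the rim of its hollow skirt (underside), z up. About 0.14 kg. Whether it loosens clockwise or counter-clockwise varies and cannot be seen
- bar_mid (a point): middle of that bar, 51 mm above the cap's origin. Thread: turning it 65 to 115 degrees the loosening way frees it to lift straight off (before 60 it is held; it may rise up to 3 mm on the way but need not). The other way it meets a stop after 1 degree, giving some 6 more under a firm 2 N m twist. Done up, it has 1.5 mm of vertical play. Turning freely takes under 0.1 N m
- knob_cap: the cap on the other pot, to stay done up: the same cap, but with a round aluminium knob as grip, 38 mm across, from 28 to 54 mm above its origin (same origin). Its thread is of the reverse hand
- unit: twin glue pots, fixed to the table: green base plate 130 (x) x 270 (y) x 25 mm with two round aluminium pots 96 mm across, 150 mm apart along the unit's y axis, tops 105 mm above the table. Origin: centre of the underside. At the start both caps' x axes lie along the unit's x axis
- pot_left (a point): centre of the top of the pot at +75 mm along the unit's y; a done-up cap's origin is 2 mm above it. A steel neck 34 mm across (50 mm over its threads) rises 24 mm from here, hidden in the cap
- pot_right (a point): the same for the pot at -75 mm along the unit's y
- last_a: white plastic shoe last, 175 x 65 x 78 mm high, standing loose on the table; bystander; origin under its middle
- last_b: second white shoe last, same size; bystander
- hammer: hammer, 220 mm, lying on the robot's side of the twin pots; bystander
- screwdriver: screwdriver, 180 mm, lying beyond the twin pots; bystander
- brush: glue brush, 180 mm, lying on the table to the left; bystander
- tin: closed tin, 72 mm across, 100 mm high, standing to the right; bystander
- collar: steel ring, 60 mm across, 16 mm high, lying to the right; bystander
Things that resemble listed ones, but are neither listed nor needed, are in the scene too. Leave any orange look-alike of the knob_cap alone.

How it is judged:
On the way:
1. the bar-handled cap has been turned loose by about 50 degrees or more while still on its neck (angle between the x axis of bar_cap and the x axis of unit, either way round above 0.85 rad and z of bar_cap in the frame of unit below 0.125 m and (horizontal distance between bar_cap and pot_left below 0.015 m or horizontal distance between bar_cap and pot_right below 0.015 m)), for 0.1 s.
At the end, for the whole second after the job is handed in: The bar-handled cap is held still by the fingers, upright within 0.2 rad, its rim 60 to 150 mm above its seated height and its centre within 30 mm (sideways) of the axis of its own pot, touching the pots no more; the knobbed cap is still done up on the other pot, turned by less than 0.2 rad (z of bar_cap in the frame of unit between 0.167 and 0.257 m and ((horizontal distance between bar_cap and pot_left below 0.03 m and horizontal distance between knob_cap and pot_left above 0.1 m) or (horizontal distance between bar_cap and pot_right below 0.03 m and horizontal distance between knob_cap and pot_right above 0.1 m)) and angle between bar_cap's own z axis and vertical below 0.2 rad and linear speed of bar_cap below 0.02 m/s and contact force between the fingers and bar_cap above 2 N and contact force between unit and bar_cap below 0.1 N and ((horizontal distance between knob_cap and pot_left below 0.006 m and z of knob_cap in the frame of pot_left below 0.006 m) or (horizontal distance between knob_cap and pot_right below 0.006 m and z of knob_cap in the frame of pot_right below 0.006 m)) and angle between the x axis of knob_cap and the x axis of unit, either way round below 0.2 rad); the arm keeps its last pose, push and grip.
It fails at once if the knobbed cap is turned by more than 0.3 rad or moved by more than 15 mm (distance of knob_cap from where it was at the start of the episode above 0.015 m or angle between the x axis of knob_cap and the x axis of unit, either way round above 0.3 rad).
It fails at once if a bystander is moved by more than 30 mm (distance of any of last_a, last_b, hammer, screwdriver, brush, tin, collar from where it was at the start of the episode above 0.03 m).
It fails at once if the bar-handled cap is tipped by more than 0.5 rad (angle between bar_cap's own z axis and vertical above 0.5 rad).
It also fails if it takes over 32 s, if anything falls off the work surface, if the arm or the gripper's body presses on something with over 40 N, if the wrist force passes 120 N, or if a joint passes its speed limit or range.

## Robot

A 6-joint arm with a two-finger parallel gripper is mounted at the origin on the work surface. World frame = base frame: x ahead of the robot, y to its left, z up, the work surface at z = 0. Lengths are in m, angles in rad, forces in N, time in s.
With the tool pointing down it reaches from about 0.25 to 0.8 m from the base axis. Payload 8.5 kg.
Tool frame: the origin (TCP) lies at the centre of the arm's flange, where the gripper is bolted on; the fingertips stand 173 mm ahead of it and the grasp point (between the pads) lies 155 mm ahead of it; z points along the fingers, y is the line along which they close (so a half turn about z gives the same grasp; the last joint's range is limited). The gripper opens to 85 mm and grips with 20 to 120 N. Pads are 22 mm wide; open, the fingers measure 114 mm over their backs; the gripper's body (76 mm by 85 mm) begins 54 mm behind the grasp point. The pads swing forward as they close: fully open they stand 13 mm farther back than shut.
Start: joints at [1.126, 0.238, -0.013, 1.319, 0, 1.571], TCP at [0.226, 0.474, 0.405] pointing down, gripper open.
Joint ranges: [-2.66, 2.66], [-1.03, 1.9], [-1.14, 1.46], [-1.82, 2.27], [-1.45, 1.34], [-3.14, 3.14]. Speed limits (rad/s): [2.22, 2.22, 2.79, 3.14, 3.14, 3.14].

## Interface

Orientations are given as a rotation vector (axis times angle).
In Python, from rig import status, vision, env gives the robot as it stands.
- The arm moves only by the tool step_arm, never from a script. Its argument "plan" is a list of rows, each a list of 6 numbers: the shift along the tool's x, y, z in mm, then the turn, a rotation vector about the tool's x, y, z in degrees. A call has 1 to 8 rows; each row is the pose to reach, as a shift and turn from the pose commanded when the call began, along the tool's axes at that moment; what a row does not reach only later rows make up. A row lasts 1/10 s, in which the tool goes at most 50 mm and 8.59 degrees, less where a joint would pass 70% of its speed; a pose out of reach is approached as far as the arm can. A call with a gripper value outside its range is refused whole. "fingers" is the closure, from -1 (fully open) to 1 (shut), set as the call begins (left out, the last holds). The fingers move at their own pace and stop on an object; "newtons" is the grip in N (left out, the last holds). Time passes only in rows, so rows that repeat a pose let the fingers close. It gives the time, the measured TCP pose, the force, the opening and the grip force at its end, in the units of the state.
- status.get_state(): the state, without advancing time (a new reading comes with each control period).
- vision.capture(name): name is "side" or "top" or "wrist"; returns a dict with "img" (400x640x3 uint8, red, green, blue), "fx", "fy", "cx", "cy" (pixels), "cam_to_world" (4x4, takes a point from camera to world coordinates). Camera axes: x right, y down, z forward; pixel columns grow to the right and rows downward; lengths in m; the calibration is good to about 2 mm. A picture is of the moment at which its call begins. There is no depth.
- env.hand_in(): hands the job in; it is judged then, once.
The state is a dict: "t": time; "qpos": joint angles; "joint_vel": joint speeds; "effort": joint torques, N m; "eef_pos": TCP position; "orientation": TCP orientation; "contact_force": force on the tool from outside, world axes, zero at the start; "torque": the same for the moment, N m; "gripper_width": finger opening in m; "finger_force": force on a finger pad.
Only numpy, scipy, OpenCV 4.12 (cv2) and the standard library are available. Lean on these libraries where they do the work, as an engineer would, in place of code of your own. Each camera call takes 0.05 s, during which the arm holds its last target. There are 200 camera calls.

## Working session

There is one attempt and no reset: what is moved stays moved. The work goes in short steps, Python scripts to look and compute and a tool call to move; the robot and the scene stay as the last step left them, time stands still between calls to the robot, and variables do not carry over. Pictures are saved under pics/ and viewed, at most 10 in all, crops included, and the job is handed in when it is done.

Besides the shell and the picture viewer there is one more tool, called after "Emit:" by a JSON object that holds its "op" and its "data". step_arm: Moves the arm, as the interface text tells. Its arguments: {"type":"object","properties":{"plan":{"type":"array","items":{"type":"array","items":{"type":"number"}}},"fingers":{"type":"number"},"newtons":{"type":"number"}},"required":["plan"]}

```bash
mkdir -p pics
python3 - <<'E'
from rig import status, vision
import cv2,numpy as np
s=status.get_state();print(s)
np.set_printoptions(precision=4,suppress=True)
for n in("top","side"):
    c=vision.capture(n);cv2.imwrite(f"pics/{n}0.png",c["img"][:,:,::-1]);print(n,c["fx"],c["fy"],c["cx"],c["cy"]);print(c["cam_to_world"])
    np.savez(f"{n}0.npz",**c)
E
```

```text
{'t': 0.0, 'qpos': array([ 1.12599008e+00,  2.38766736e-01, -1.42433736e-02,  1.31918880e+00,
        2.47256594e-05,  1.57079458e+00]), 'joint_vel': array([-1.87764871e-03, -2.64429386e-04,  7.63891181e-04,  1.30652212e-03,
        9.08203958e-04, -8.65428379e-05]), 'effort': array([-6.91881796e-04, -5.38776791e+01,  3.46436620e+01,  1.85320177e-02,
        2.26494654e-05, -2.29926627e-06]), 'eef_pos': array([0.22582564, 0.47376904, 0.40408905]), 'orientation': array([-6.92877887e-01, -3.06389046e+00,  2.14010955e-03]), 'contact_force': array([ 0.17866663,  1.07905523, -0.25843344]), 'torque': array([-0.01976699,  0.02244299,  0.02271117]), 'finger_force': 0.0, 'gripper_width': 0.08538259544231011}
top 482.53968073198763 482.53968073198763 318.18218024872846 196.15090498403148
[[ 0.0031 -0.9756  0.2194  0.2237]
 [-1.     -0.0026  0.0026 -0.0303]
 [-0.002  -0.2194 -0.9756  1.3959]
 [ 0.      0.      0.      1.    ]]
side 457.7565551279724 457.7565551279724 328.7881078906622 203.7781744269455
[[-0.9897 -0.1019  0.1007  0.3429]
 [-0.143   0.7395 -0.6578  0.9999]
 [-0.0074 -0.6654 -0.7464  1.3072]
 [ 0.      0.      0.      1.    ]]
```

View pics/top0.png

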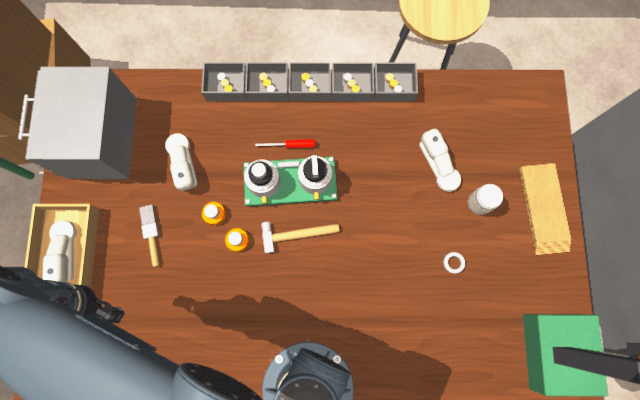

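View pics/side0.png

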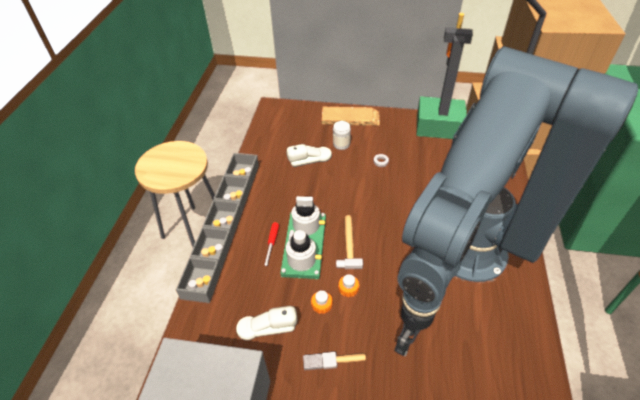

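The top view shows the black cap with a bar at about (315,170) on the right pot and the black cap with a round knob at (261,172) on the left pot. Possible mix-ups are the knobbed black cap and two orange look-alikes at (213,212) and (236,239). I choose (315,170) and check it in a close crop.

```bash
cat > h.py <<'E'
import numpy as np,cv2
def ray(c,uv):
    uv=np.atleast_2d(uv).astype(float);T=c["cam_to_world"]
    d=np.c_[(uv[:,0]-c["cx"])/c["fx"],(uv[:,1]-c["cy"])/c["fy"],np.ones(len(uv))]@T[:3,:3].T
    return T[:3,3],d
def plane(c,uv,z):
    o,d=ray(c,uv);return o+d*((z-o[2])/d[:,2])[:,None]
def cross(c1,p1,c2,p2):
    (o1,d1),(o2,d2)=ray(c1,p1),ray(c2,p2);d1,d2=d1[0],d2[0]
    t=np.linalg.lstsq(np.c_[d1,-d2],o2-o1,rcond=None)[0]
    a,b=o1+d1*t[0],o2+d2*t[1];return (a+b)/2,np.linalg.norm(a-b)
E
python3 - <<'E'
import numpy as np,cv2
from h import *
np.set_printoptions(precision=4,suppress=True)
t=np.load("top0.npz");s=np.load("side0.npz")
a=cv2.resize(t["img"][145:215,235:345],None,fx=7,fy=7,interpolation=cv2.INTER_CUBIC)[:, :,::-1]
b=cv2.resize(s["img"][185:285,270:340],None,fx=5.5,fy=5.5,interpolation=cv2.INTER_CUBIC)[:,:,::-1]
cv2.imwrite("pics/tc.png",a);cv2.imwrite("pics/sc.png",b)
# green plate
h=cv2.cvtColor(t["img"],cv2.COLOR_RGB2HSV);m=cv2.inRange(h,(50,60,50),(90,255,255));m[:130]=0;m[225:]=0;m[:,:220]=0;m[:,360:]=0
r=cv2.minAreaRect(cv2.findNonZero(m));bx=cv2.boxPoints(r);w=plane(t,bx,0.025)
print(bx,w,w.mean(0),np.linalg.norm(np.roll(w,1,0)-w,axis=1))
e=w-np.roll(w,1,0);print(np.degrees(np.arctan2(e[:,1],e[:,0])))
# bright grips in caps
g=t["img"].min(2);m=(g>150).astype(np.uint8);m[:150]=0;m[200:]=0;m[:,:245]=0;m[:,336:]=0
n,l,st,ce=cv2.connectedComponentsWithStats(m)
for i in range(1,n):
    if st[i,4]>15: print(st[i],ce[i],plane(t,ce[i],.169))
E
```

```text
[[242.1712 162.5111]
 [333.836  156.2612]
 [336.7928 199.6278]
 [245.128  205.8776]] [[ 0.6334  0.1986  0.025 ]
 [ 0.6534 -0.0727  0.025 ]
 [ 0.5218 -0.0808  0.025 ]
 [ 0.5025  0.1851  0.025 ]] [0.5778 0.0576 0.025 ] [0.1316 0.2721 0.1319 0.2666]
[   5.89    -85.7885 -176.4953   94.1403]
[277 155  55  34 646] [309.0898 171.3266] [[ 0.5666 -0.0028  0.169 ]]
[328 157   5   5  20] [330.25 158.75] [[ 0.6013 -0.0587  0.169 ]]
[245 159  34  34 598] [260.204  175.7023] [[0.5544 0.1257 0.169 ]]
[331 194   5   4  17] [333.3529 195.4706] [[ 0.5015 -0.0666  0.169 ]]
```

View pics/tc.png

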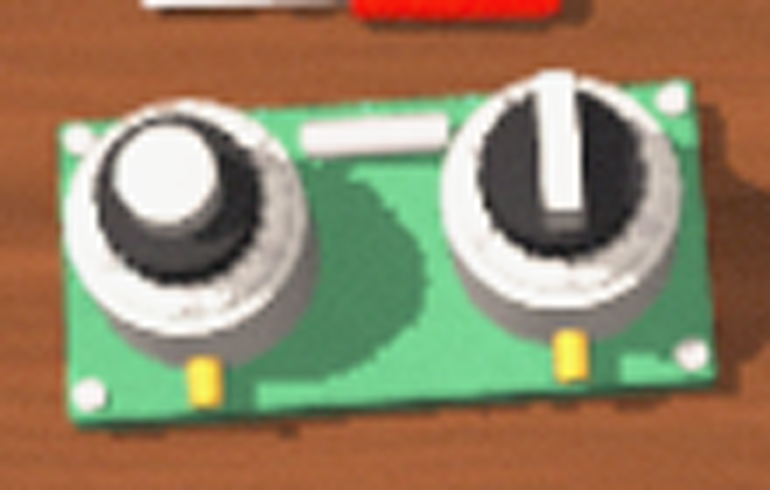

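View pics/sc.png

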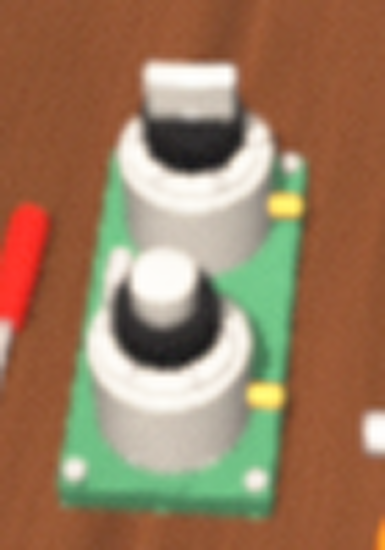

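The crops confirm it: the right pot (−y side) carries the black cap with an upright bar along about world x, its top face near full-image (314.5,165). The left pot has the round knob at about (258,169).

Run:
```python
import numpy as np,cv2
from h import *
np.set_printoptions(precision=4,suppress=True)
t=np.load("top0.npz");s=np.load("side0.npz")
f=lambda p,x,y,k:(np.array(p,float)+.5)/k-.5+[x,y]
T=lambda *p:f(p,235,145,7);S=lambda *p:f(p,270,185,5.5)
q=[(535,72),(573,72),(582,212),(545,212)]
w=plane(t,[T(*p) for p in q],.169);print("bar top corners",w,w.mean(0))
e=(w[0]+w[1]-w[2]-w[3])/2;print("dir deg",np.degrees(np.arctan2(e[1],e[0])),np.linalg.norm(e))
print("pot rims L,R",plane(t,[T(187,217),T(560,192)],.105))
print("side bar top", plane(s,[S(190,77)],.169))
print("cross bar top centre",cross(t,T(558,142),s,S(190,77)))
print("knob top", plane(t,[T(165,172)],.161))
```

```text
bar top corners [[ 0.612  -0.0076  0.169 ]
 [ 0.612  -0.022   0.169 ]
 [ 0.557  -0.0256  0.169 ]
 [ 0.557  -0.0117  0.169 ]] [ 0.5845 -0.0167  0.169 ]
dir deg 4.006783728755439 0.05514281726395007
pot rims L,R [[ 0.572   0.1309  0.105 ]
 [ 0.5826 -0.0166  0.105 ]]
side bar top [[ 0.582 -0.015  0.169]]
cross bar top centre (array([ 0.5834, -0.0163,  0.168 ]), np.float64(0.0024553452352833022))
knob top [[0.5745 0.1328 0.161 ]]
```

```bash
cat >> h.py <<'E'
from scipy.spatial.transform import Rotation as R
def goal(p,yaw,st):
    """shift mm / turn deg in tool axes to TCP p with tool y at yaw(deg, world), pointing down"""
    T=R.from_rotvec(st["orientation"]);y=np.array([np.cos(np.radians(yaw)),np.sin(np.radians(yaw)),0]);z=np.array([0,0,-1.])
    G=R.from_matrix(np.c_[np.cross(y,z),y,z])
    return T.inv().apply(np.array(p)-st["eef_pos"])*1e3,(T.inv()*G).as_rotvec(degrees=True)
E
python3 - <<'E'
from rig import status
from h import *
np.set_printoptions(precision=3,suppress=True)
s=status.get_state();print(R.from_rotvec(s["orientation"]).as_matrix(),s["qpos"])
for yaw in(94,-86): print(goal([.584,-.0165,.40],yaw,s))
E
```

```text
[[-0.903  0.43  -0.001]
 [ 0.43   0.903 -0.001]
 [-0.    -0.001 -1.   ]] [ 1.126  0.239 -0.014  1.319 -0.     1.571]
(array([-534.264, -288.499,    4.526]), array([ -0.074,  -0.018, -29.482]))
(array([-534.264, -288.499,    4.526]), array([ -0.024,   0.099, 150.518]))
```

Emit:
{"op": "step_arm", "data": {"plan": [[-40, -21.6, 0, 0, 0, -2.2], [-80, -43.2, 0, 0, 0, -4.4], [-120, -64.8, 0, 0, 0, -6.6], [-160, -86.4, 0, 0, 0, -8.8], [-200, -108, 0, 0, 0, -11], [-240, -129.6, 0, 0, 0, -13.2], [-280, -151, 0, 0, 0, -15.4], [-320, -173, 0, 0, 0, -17.6]], "fingers": -0.3, "newtons": 60}}

```text
t: 0.9
eef_pos: [0.441, 0.1783, 0.4046]
orientation: [-0.213, -3.134, 0.0]
contact_force: [1.2, 1.0, 0.0]
gripper_width: 0.0555
finger_force: 0.0
```

Run:
```python
from rig import status
from h import *
np.set_printoptions(precision=3,suppress=True)
s=status.get_state();print(s["t"],s["eef_pos"],s["qpos"],s["gripper_width"])
print(goal([.584,-.0165,.40],94,s))
```

```text
0.9 [0.441 0.178 0.405] [ 0.384  0.154 -0.122  1.295 -0.     0.52 ] 0.05554226372233465
(array([-168.085, -173.617,    4.577]), array([ -0.006,  -0.01 , -11.794]))
```

Emit:
{"op": "step_arm", "data": {"plan": [[-30, -31, 0, 0, 0, -2], [-60, -62, 0, 0, 0, -4], [-90, -93, 1, 0, 0, -6], [-120, -124, 2, 0, 0, -8], [-150, -155, 3, 0, 0, -10], [-168, -174.5, 4, 0, 0, -11.8], [-168, -174.5, 4, 0, 0, -11.8]]}}

```text
t: 1.6
eef_pos: [0.5843, -0.0186, 0.3994]
orientation: [0.103, -3.139, 0.001]
contact_force: [0.1, 0.1, -0.6]
gripper_width: 0.0558
finger_force: 0.0
```

Run:
```python
from rig import status,vision
from h import *
np.set_printoptions(precision=3,suppress=True)
s=status.get_state();print(s["t"],s["eef_pos"],s["qpos"],s["joint_vel"],s["contact_force"],s["torque"])
print(goal([.584,-.0165,.313],94,s))
c=vision.capture("wrist");cv2.imwrite("pics/w1.png",c["img"][:,:,::-1]);np.savez("w1.npz",**c);print(c["cam_to_world"])
T=c["cam_to_world"]
for p in ([.584,-.0165,.169],[.5845+.027,-.0165+.0019,.169],[.584-.027,-.0165-.0019,.169]):
    q=T[:3,:3].T@(np.array(p)-T[:3,3]);print(q[:2]/q[2]*c["fx"]+[c["cx"],c["cy"]])
```

```text
1.6 [ 0.584 -0.019  0.399] [-0.032  0.344  0.123  1.351 -0.001 -0.097] [ 0.049 -0.035 -0.044  0.012  0.018  0.073] [ 0.114  0.07  -0.581] [-0.029 -0.028  0.001]
(array([ 0.03 ,  2.117, 86.421]), array([-0.031, -0.066, -0.228]))
[[-0.066  0.951  0.303  0.507]
 [ 0.998  0.063  0.021 -0.024]
 [ 0.001  0.304 -0.953  0.369]
 [ 0.     0.     0.     1.   ]]
[325.652 221.646]
[325.642 260.769]
[325.605 180.128]
```

View pics/w1.png

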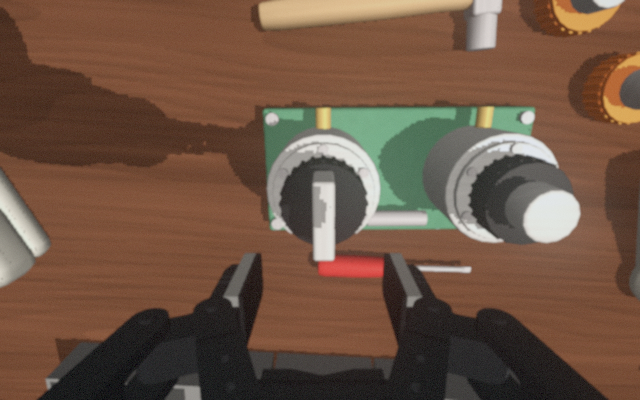

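The wrist view shows the bar at about (324,173–262), within 2 mm of the prediction (325.6,180–261). It is centred and aligned between the fingers, so I descend and grip.

Emit:
{"op": "step_arm", "data": {"plan": [[0.5, 1.5, 25, 0, 0, -0.2], [0.5, 1.5, 50, 0, 0, -0.2], [0.5, 1.5, 70, 0, 0, -0.2], [0.5, 1.5, 86, 0, 0, -0.2], [0.5, 1.5, 86, 0, 0, -0.2]]}}

```text
t: 2.15
eef_pos: [0.5808, -0.0133, 0.3127]
orientation: [0.114, -3.135, -0.001]
contact_force: [-0.5, -0.5, 0.4]
gripper_width: 0.0558
finger_force: 0.0
```

Emit:
{"op": "step_arm", "data": {"plan": [[0, 0, 0, 0, 0, 0], [0, 0, 0, 0, 0, 0], [0, 0, 0, 0, 0, 0], [0, 0, 0, 0, 0, 0], [0, 0, 0, 0, 0, 0], [0, 0, 0, 0, 0, 0]], "fingers": 1, "newtons": 60}}

```text
t: 2.75
eef_pos: [0.5823, -0.015, 0.3158]
orientation: [-0.112, 3.138, -0.003]
contact_force: [-0.9, -5.3, 4.6]
gripper_width: 0.013
finger_force: 58.1
```

Run:
```python
from rig import status
s=status.get_state();print({k:s[k] for k in("t","eef_pos","qpos","contact_force","torque","gripper_width","finger_force")})
```

```text
{'t': 2.75, 'eef_pos': array([ 0.58230985, -0.01498643,  0.31580212]), 'qpos': array([-0.02532868,  0.37637321, -0.04552309,  1.14735486, -0.00175456,
       -0.09648606]), 'contact_force': array([-0.90614223, -5.29532875,  4.62031114]), 'torque': array([-1.2333025 ,  0.35355684,  0.10001013]), 'gripper_width': 0.012970034557984665, 'finger_force': 58.10455799102783}
```

Emit:
{"op": "step_arm", "data": {"plan": [[0, 0, 0, 0, 0, -2], [0, 0, 0, 0, 0, -4], [0, 0, 0, 0, 0, -5], [0, 0, 0, 0, 0, -5]]}}

```text
t: 3.15
eef_pos: [0.5824, -0.0145, 0.3157]
orientation: [-0.25, 3.13, -0.001]
contact_force: [-1.1, -2.5, 6.4]
gripper_width: 0.0135
finger_force: 58.3
```

Run:
```python
from rig import status
s=status.get_state();print({k:s[k] for k in("t","eef_pos","qpos","effort","contact_force","torque","gripper_width","finger_force")})
```

```text
{'t': 3.15, 'eef_pos': array([ 0.58242781, -0.0145454 ,  0.31573422]), 'qpos': array([-2.48902166e-02,  3.76508020e-01, -4.54943571e-02,  1.14706590e+00,
       -3.42085499e-04, -1.84006602e-01]), 'effort': array([  1.31592516, -59.36179519,  31.09204173,  -0.33573657,
         0.68443503,  -0.2557469 ]), 'contact_force': array([-1.10367584, -2.46849802,  6.36154388]), 'torque': array([-0.45319774,  0.21180655,  0.00188619]), 'gripper_width': 0.01345678933896711, 'finger_force': 58.25434148311615}
```

Emit:
{"op": "step_arm", "data": {"plan": [[0, 0, 0, 0, 0, -3], [0, 0, 0, 0, 0, -6], [0, 0, 0, 0, 0, -9], [0, 0, 0, 0, 0, -9]]}}

```text
t: 3.55
eef_pos: [0.5822, -0.0145, 0.3157]
orientation: [-0.496, 3.101, -0.001]
contact_force: [-1.3, -2.1, 6.7]
gripper_width: 0.013
finger_force: 58.4
```

Run:
```python
from rig import status
s=status.get_state();print({k:s[k] for k in("t","eef_pos","qpos","effort","contact_force","torque","gripper_width","finger_force")})
```

```text
{'t': 3.55, 'eef_pos': array([ 0.58220714, -0.01448449,  0.31572286]), 'qpos': array([-2.48012901e-02,  3.76380847e-01, -4.57235195e-02,  1.14747856e+00,
       -3.15020506e-04, -3.42251145e-01]), 'effort': array([  1.19576231, -58.91636252,  31.52404904,  -0.89403693,
         0.65950194,  -0.59736734]), 'contact_force': array([-1.34923016, -2.09272325,  6.66958959]), 'torque': array([-0.42021477,  0.47947248,  0.02626145]), 'gripper_width': 0.012998634952416648, 'finger_force': 58.43385636806488}
```

Emit:
{"op": "step_arm", "data": {"plan": [[0, 0, 0, 0, 0, -5], [0, 0, 0, 0, 0, -10], [0, 0, 0, 0, 0, -15], [0, 0, 0, 0, 0, -20], [0, 0, 0, 0, 0, -25], [0, 0, 0, 0, 0, -25]]}}

```text
t: 4.15
eef_pos: [0.5823, -0.0151, 0.3157]
orientation: [-1.157, 2.92, -0.004]
contact_force: [-1.1, -7.2, 6.0]
gripper_width: 0.0129
finger_force: 60.7
```

Run:
```python
from rig import status,vision
import cv2
s=status.get_state();print({k:s[k] for k in("t","eef_pos","qpos","effort","contact_force","torque","gripper_width","finger_force")})
cv2.imwrite("pics/w2.png",vision.capture("wrist")["img"][:,:,::-1])
```

```text
{'t': 4.15, 'eef_pos': array([ 0.58231748, -0.01513331,  0.31565622]), 'qpos': array([-0.02544543,  0.37652777, -0.04567391,  1.14715331, -0.00234401,
       -0.77987165]), 'effort': array([  3.81236717, -59.77984428,  31.39621139,  -0.37880838,
         2.23687336,  -0.98789871]), 'contact_force': array([-1.14719122, -7.16132889,  5.97497956]), 'torque': array([-1.56682203,  0.27947106,  0.12040442]), 'gripper_width': 0.01294680964963731, 'finger_force': 60.73573887348175}
```

View pics/w2.png

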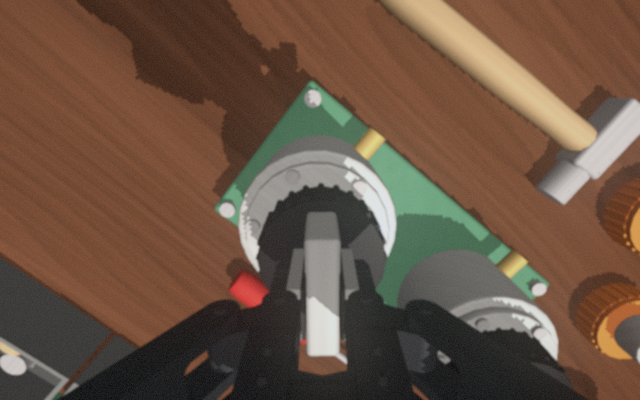

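The picture shows the bar still square between the pads (322,215–355) while the unit has turned about 39° in view. So the cap turns freely counter-clockwise, and I keep going to about 90°.

Emit:
{"op": "step_arm", "data": {"plan": [[0, 0, 0, 0, 0, -7], [0, 0, 0, 0, 0, -14], [0, 0, 0, 0, 0, -21], [0, 0, 0, 0, 0, -28], [0, 0, 0, 0, 0, -35], [0, 0, 0, 0, 0, -42], [0, 0, 0, 0, 0, -49], [0, 0, 0, 0, 0, -51]]}}

```text
t: 5.0
eef_pos: [0.5827, -0.0163, 0.3157]
orientation: [2.3, -2.136, 0.009]
contact_force: [-0.1, -14.8, 5.2]
gripper_width: 0.013
finger_force: 60.4
```

Emit:
{"op": "step_arm", "data": {"plan": [[0, 0, 0, 0, 0, 0], [0, 0, 0, 0, 0, 0], [0, 0, -3, 0, 0, 0], [0, 0, -6, 0, 0, 0], [0, 0, -9, 0, 0, 0], [0, 0, -9, 0, 0, 0]]}}

```text
t: 5.6
eef_pos: [0.5827, -0.0162, 0.3239]
orientation: [2.295, -2.141, 0.007]
contact_force: [1.7, -11.8, -0.9]
gripper_width: 0.0131
finger_force: 59.9
```

Run:
```python
from rig import status
s=status.get_state();print({k:s[k] for k in("t","eef_pos","qpos","contact_force","torque","gripper_width","finger_force")})
```

```text
{'t': 5.6, 'eef_pos': array([ 0.58270466, -0.01624673,  0.32389181]), 'qpos': array([-0.02662583,  0.37237769, -0.03007858,  1.16710143, -0.00545586,
       -1.66689472]), 'contact_force': array([  1.66422394, -11.81488539,  -0.89041574]), 'torque': array([-3.28578737, -0.49457913, -0.06036434]), 'gripper_width': 0.01306634545637222, 'finger_force': 59.909924268722534}
```

It lifts free. I nudge about 1.5 mm toward −y to ease the side load, then lift straight to about 100 mm.

Emit:
{"op": "step_arm", "data": {"plan": [[1.5, 0, 0, 0, 0, 0], [1.5, 0, -8, 0, 0, 0], [1.5, 0, -18, 0, 0, 0], [1.5, 0, -32, 0, 0, 0], [1.5, 0, -50, 0, 0, 0], [1.5, 0, -70, 0, 0, 0], [1.5, 0, -86, 0, 0, 0], [1.5, 0, -92, 0, 0, 0]]}}

```text
t: 6.4
eef_pos: [0.5824, -0.0157, 0.4174]
orientation: [-2.298, 2.139, -0.002]
contact_force: [0.5, 0.6, -2.3]
gripper_width: 0.013
finger_force: 59.8
```

Emit:
{"op": "step_arm", "data": {"plan": [[0, 0, 0, 0, 0, 0], [0, 0, 0, 0, 0, 0], [0, 0, 0, 0, 0, 0], [0, 0, 0, 0, 0, 0], [0, 0, 0, 0, 0, 0]]}}

```text
t: 6.9
eef_pos: [0.5822, -0.0159, 0.4152]
orientation: [2.299, -2.14, -0.001]
contact_force: [-0.5, 0.1, -1.8]
gripper_width: 0.0128
finger_force: 59.8
```

Run:
```python
from rig import status,vision
import cv2,numpy as np
s=status.get_state();print({k:s[k] for k in("t","eef_pos","joint_vel","contact_force","torque","gripper_width","finger_force")})
c=vision.capture("side");cv2.imwrite("pics/s3.png",cv2.resize(c["img"][100:300,240:440],None,fx=2.9,fy=2.9,interpolation=cv2.INTER_CUBIC)[:,:,::-1])
```

```text
{'t': 6.9, 'eef_pos': array([ 0.58223335, -0.01588233,  0.41519746]), 'joint_vel': array([ 0.00018588, -0.00334939,  0.0023841 ,  0.00143339, -0.00121923,
       -0.00066227]), 'contact_force': array([-0.47029284,  0.08141615, -1.84719882]), 'torque': array([-0.01061131, -0.07224328,  0.01950336]), 'gripper_width': 0.012830137359753612, 'finger_force': 59.81780290603638}
```

View pics/s3.png

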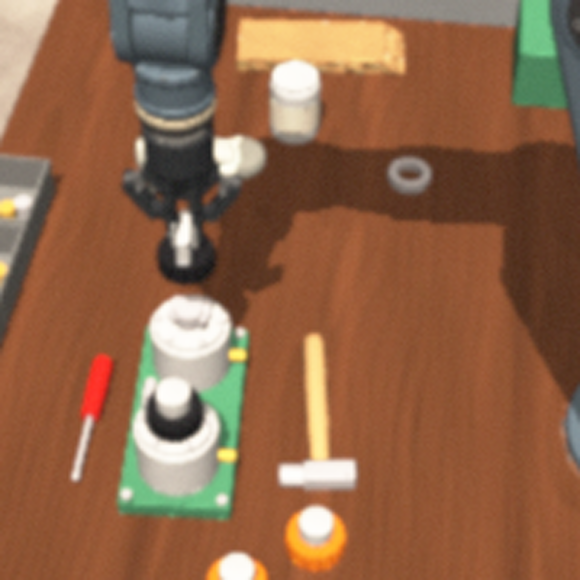

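The crop shows the cap held upright at (187,255) above its open pot at (190,320). The knobbed cap is undisturbed at (173,410), and the arm is still, so I hand in.

```bash
python3 -c "
from rig import env
print(env.hand_in())"
```

```text
the job is handed in; nothing more can be done
None
```

The bar-handled cap on the right pot came loose counter-clockwise after about 90°. I lifted it straight off and handed in with it held steady about 10 cm above its pot; the knobbed cap stayed done up, the last picture shows nothing disturbed, and the hand-in gave no verdict.

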